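# Start the rapid-test reader

## Robot

A 6-joint arm with a two-finger parallel gripper is mounted at the origin on the work surface. World frame = base frame: x ahead of the robot, y to its left, z up, the work surface at z = 0. Lengths are in m, angles in rad, forces in N, time in s.
With the tool pointing down it reaches from about 0.25 to 0.775 m from the base axis. Payload 8.9 kg.
Tool frame: the origin (TCP) lies at the very end of the fingers, on their centre line; the grasp point (between the pads) lies 19 mm behind it (manip.grip_point_offset is the distance from the TCP to the grasp point, in m); z points along the fingers, y is the line along which they close (so a half turn about z gives the same grasp; the last joint's range is limited). The gripper opens to 85 mm and grips with 20 to 120 N. Pads are 22 mm wide; open, the fingers measure 114 mm over their backs; the gripper's body (76 mm by 85 mm) begins 54 mm behind the grasp point. The pads swing forward as they close: fully open they stand 13 mm farther back than shut.
Start: joints at [1.042, 0.291, -0.153, 1.127, 0, 1.431], TCP at [0.199, 0.486, 0.231] pointing down, gripper open.
Joint ranges: [-2.52, 2.52], [-0.91, 1.74], [-1.3, 1.37], [-1.96, 2.02], [-1.52, 1.47], [-3.14, 3.14]. Speed limits (rad/s): [2.22, 2.22, 2.79, 3.14, 3.14, 3.14].

## Interface

Orientations are given as a rotation vector (axis times angle).
In Python, from workcell import manip, cams gives the robot as it stands.
- The arm moves only by the shell command python3 -m handwheel 'ROWS'. ROWS is JSON, one flat list of numbers, 7 for each row, row after row: the shift along the tool's x, y, z scaled (see below), then the turn, a rotation vector about the tool's x, y, z scaled (see below), then the opening, from 0 (shut) to 1 (fully open). A call has 1 to 8 rows; each row is the pose to reach, as a shift and turn from the pose commanded when the call began, along the tool's axes at that moment; what a row does not reach only later rows make up. The controller multiplies each number of a shift by 150 mm and each number of a turn by 45 degrees. A row lasts 1/10 s, in which the tool goes at most 50 mm and 8.59 degrees, less where a joint would pass 70% of its speed; a pose out of reach is approached as far as the arm can. A call with a number of a shift or a turn outside -1 to 1 is refused whole. A call with a gripper value outside its range is refused whole. The fingers move at their own pace and stop on an object; the grip force is fixed at half the most. Time passes only in rows, so rows that repeat a pose let the fingers close. It gives the time, the measured TCP pose, the force, the opening and the grip force at its end, in the units of the state.
- manip.get_state(): the state, without advancing time (a new reading comes with each control period).
- cams.read_camera(name): name is "side" or "top"; returns a dict with "pixels" (400x640x3 uint8, red, green, blue), "vertical_fov" (degrees; the focal length in pixels is half the picture's height over the tangent of half this angle, whatever the lens; pixels are square), "cx", "cy" (the principal point, pixels), "pose" (4x4, takes a point from camera to world coordinates). Camera axes: x right, y down, z forward; pixel columns grow to the right and rows downward; lengths in m; the calibration is good to about 2 mm. A picture is of the moment at which its call begins. There is no depth.
- manip.finish_job(): hands the job in; it is judged then, once.
Trained networks look in a picture, given as the dict that the camera call returned (one of the last four; its "shot" number tells which), for a name from the list of things; names that differ only in an ending like _2 or _b are one class to them, and where a whole thing is asked for, a point or a joint stands for the part that bears it (a point fixed in the world has none). Each returns a list of dicts, best first, with "confidence" (0 to 1); they miss things now and then, are a little off and sometimes report something else, mostly with a low value. They report only what shows in the picture. A call takes as long as a camera call.
- cams.boxes_of(picture, target): "centre" ([column, row] as shares, 0 to 1, of the picture: columns of its width, rows of its height, amid what is visible of it).
- cams.landmark_of(picture, target): "centre" ([column, row] as shares, 0 to 1, of the picture: columns of its width, rows of its height: a listed point, or the origin of a listed thing).
The state is a dict: "time": time; "joint_pos": joint angles; "qvel": joint speeds; "joint_torque": joint torques, N m; "position": TCP position; "tool_rot": TCP orientation; "wrist_force": force on the tool from outside, world axes, zero at the start; "moment": the same for the moment, N m; "grip_width": finger opening in m; "grip_force": force on a finger pad.
Only numpy, scipy, OpenCV 4.12 (cv2) and the standard library are available. Lean on these libraries where they do the work, as an engineer would, in place of code of your own. Each camera call takes 0.05 s, during which the arm holds its last target. There are 200 camera calls.

## Task

Two rapid-test readers stand on the bench with their trays out, and only one tray holds a test cassette. With the fingertips, push that loaded tray fully home, then press the green start button on top of the same reader all the way down and let it go. Lift nothing, leave the empty reader's tray and button as they are, and do not move the timer, marker, spare cassette or bottle.

Things in the scene. Friction and masses are not known exactly. Their poses are not given: they have to be found in the camera images.
- loaded_reader: The reader whose open tray holds a test cassette (white, 70 x 20 x 5 mm, with a red end band, fixed in the black tray). Reader: fixed white box 200 (x) x 150 (y) x 110 mm high; origin at the centre of its underside on the table, -x is its front (where the tray comes out), z up.
- loaded_reader_tray (a joint): Tray of this reader, m: 0 = fully shut, grows as it comes out along the reader's -x, up to 0.09. Starts 0.055 to 0.08 open. No spring: about 1.5 N of friction and light damping, it stays where it is left and meets a hard stop at 0.
- loaded_reader_tray_front (a point): Centre of the outer (front, -x) face of the yellow tray front plate of this reader. The plate is 70 mm wide (y), 32 mm high (59 to 91 mm above the table) and 10 mm thick; axes as the reader's. With the tray shut this point lies 110 mm in front of the reader's origin (plate against the box), and further out by the tray joint's value when open.
- loaded_reader_start (a joint): Green start button of this reader, m: 0 = up, 0.006 = fully down. Spring: returns by itself, about 5 N for fully down.
- loaded_reader_start_top (a point): Centre of the top of the green round start button (28 mm across), on top of this reader, 35 mm in front of (-x of) the reader's origin and 132 mm above the table when up; pressed straight down. It stands in a grey round housing 44 mm across whose top is 122 mm above the table.
- empty_reader: The other, identical reader, whose open black tray is empty. Reader: fixed white box 200 (x) x 150 (y) x 110 mm high; origin at the centre of its underside on the table, -x is its front (where the tray comes out), z up.
- empty_reader_tray (a joint): Tray of this reader, m: 0 = fully shut, grows as it comes out along the reader's -x, up to 0.09. Starts 0.055 to 0.08 open. No spring: about 1.5 N of friction and light damping, it stays where it is left and meets a hard stop at 0.
- empty_reader_tray_front (a point): Centre of the outer (front, -x) face of the yellow tray front plate of this reader. The plate is 70 mm wide (y), 32 mm high (59 to 91 mm above the table) and 10 mm thick; axes as the reader's. With the tray shut this point lies 110 mm in front of the reader's origin (plate against the box), and further out by the tray joint's value when open.
- empty_reader_start (a joint): Green start button of this reader, m: 0 = up, 0.006 = fully down. Spring: returns by itself, about 5 N for fully down.
- empty_reader_start_top (a point): Centre of the top of the green round start button (28 mm across), on top of this reader, 35 mm in front of (-x of) the reader's origin and 132 mm above the table when up; pressed straight down. It stands in a grey round housing 44 mm across whose top is 122 mm above the table.
- timer: White digital timer standing loose on the table, 22 (x) x 75 (y) x 62 mm high; origin at the centre of its underside, screen on its -x face. Bystander.
- marker: Blue marker pen lying loose, 135 mm long (x), 13 mm thick; origin at the centre of its underside. Bystander.
- spare_cassette: Unused test cassette lying loose, 70 (x) x 20 x 5 mm, white with a blue end band; origin at the centre of its underside. Bystander.
- bottle: White bottle with a blue cap standing loose, 72 mm across, 170 mm high; origin at the centre of its underside. Bystander.

How it is judged:
By the outcome, as a careful person would: the job done as asked, in the order asked, and still so for the second after the job is handed in, with the robot touching nothing.
It also fails if it takes over 48 s, if anything falls off the work surface, if the arm or the gripper's body presses on something with over 40 N, if the wrist force passes 120 N, or if a joint passes its speed limit or range.

## Working session

There is one attempt and no reset: what is moved stays moved. The work goes in short steps, Python scripts to look and compute and a shell command to move; the robot and the scene stay as the last step left them, time stands still between calls to the robot, and variables do not carry over. Pictures are saved under pics/ and viewed, at most 10 in all, crops included, and the job is handed in when it is done.

```bash
mkdir -p pics; cat > h.py <<'E'
from workcell import manip, cams
import numpy as np, cv2
def ray(p,uv):
    h,w=p["pixels"].shape[:2]; f=h/2/np.tan(np.radians(p["vertical_fov"])/2)
    d=np.array([(uv[0]*w-p["cx"])/f,(uv[1]*h-p["cy"])/f,1]); T=np.array(p["pose"])
    d=T[:3,:3]@d; return T[:3,3],d/np.linalg.norm(d)
def tri(rs):
    A=sum(np.eye(3)-np.outer(d,d) for o,d in rs); b=sum((np.eye(3)-np.outer(d,d))@o for o,d in rs)
    return np.linalg.solve(A,b)
def atz(r,z): o,d=r; return o+d*(z-o[2])/d[2]
E
python3 - <<'E'
from h import *
s=manip.get_state(); print(s)
P={n:cams.read_camera(n) for n in("side","top")}
for n,p in P.items():
    cv2.imwrite(f"pics/{n}0.png",p["pixels"][:,:,::-1]); print(n,p["vertical_fov"],p["cx"],p["cy"],np.round(p["pose"],3).tolist())
N=["loaded_reader","empty_reader"]
for t in [a+b for a in N for b in("","_tray_front","_start_top")]+["timer","marker","spare_cassette","bottle"]:
    for n,p in P.items():
        print(t,n,[(np.round(np.array(d["centre"])*[640,400]).tolist(),round(d["confidence"],2)) for d in cams.landmark_of(p,t)[:3]])
E
```

```text
{'time': 0.0, 'joint_pos': array([ 1.04167139e+00,  2.91244482e-01, -1.54102195e-01,  1.12669960e+00,
        3.29118480e-05,  1.43145660e+00]), 'qvel': array([-0.00141442, -0.00086144,  0.00217029,  0.00097193,  0.00150687,
        0.00035999]), 'joint_torque': array([ 2.05207478e-03, -5.37144506e+01,  3.31369543e+01,  1.60687213e-02,
       -6.07371408e-05,  9.57455342e-07]), 'position': array([0.19928544, 0.48525011, 0.23075991]), 'tool_rot': array([-6.08319014e-01, -3.08168420e+00,  1.83754091e-03]), 'wrist_force': array([ 0.42472023, -0.27032275, -0.28650613]), 'moment': array([-0.0135985 , -0.05333817,  0.02798899]), 'grip_force': 0.0, 'grip_width': 0.08521077245522536}
side 53.61614069286636 315.587387831269 200.94528869157364 [[0.89, -0.342, 0.301, 0.252], [-0.455, -0.672, 0.584, -0.572], [0.003, -0.657, -0.754, 0.803], [0.0, 0.0, 0.0, 1.0]]
top 44.14978954104209 320.1706152420669 198.03946802583968 [[0.023, -0.989, 0.149, 0.334], [-1.0, -0.023, 0.002, -0.016], [0.001, -0.149, -0.989, 1.526], [0.0, 0.0, 0.0, 1.0]]
loaded_reader side [([320.0, 165.0], 0.78), ([384.0, 210.0], 0
[... 402 characters left out ...]

empty_reader top [([364.0, 168.0], 0.77), ([440.0, 226.0], 0.47)]
empty_reader_tray_front side [([322.0, 252.0], 0.7), ([295.0, 294.0], 0.21)]
empty_reader_tray_front top [([365.0, 222.0], 0.98)]
empty_reader_start_top side [([382.0, 211.0], 0.62)]
empty_reader_start_top top [([362.0, 168.0], 0.52)]
timer side [([375.0, 361.0], 0.58)]
timer top [([436.0, 225.0], 0.8)]
marker side [([241.0, 189.0], 0.86), ([389.0, 237.0], 0.71)]
marker top [([259.0, 246.0], 0.54), ([366.0, 219.0], 0.24)]
spare_cassette side [([296.0, 294.0], 0.63)]
spare_cassette top [([364.0, 249.0], 0.6)]
bottle side [([258.0, 136.0], 0.77), ([294.0, 291.0], 0.69)]
bottle top [([189.0, 205.0], 0.67), ([264.0, 170.0], 0.3)]
```

View pics/top0.png

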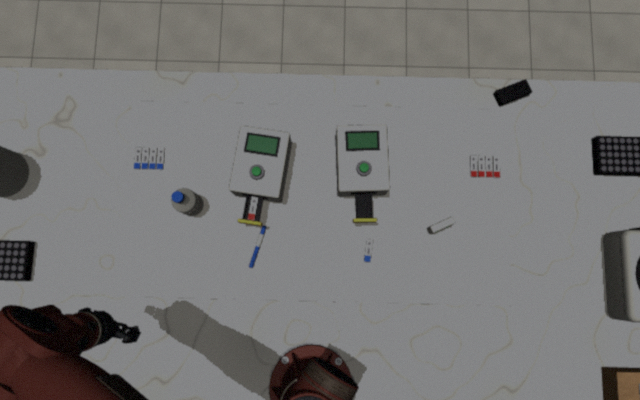

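View pics/side0.png

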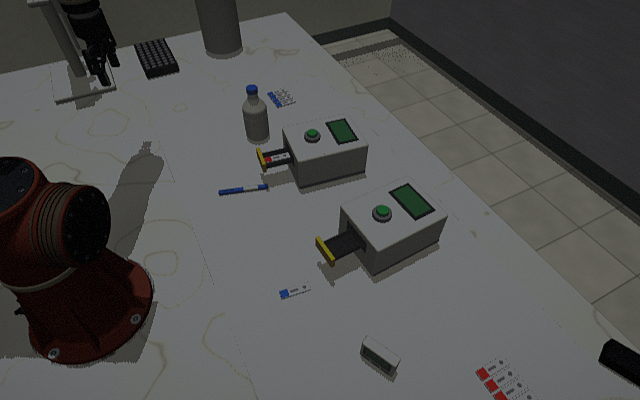

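The loaded tray (white cassette with a red end) is on the left reader: top view about (252,222), side view about (260,158). Its button is at top (257,172) and side (312,134). The marker lies just in front of it and the bottle stands to its left. Next I'll refine these by colour and triangulate.

```bash
python3 - <<'E'
from h import *
P={n:cams.read_camera(n) for n in("side","top")}
def blobs(p,lo,hi,box):
    m=cv2.inRange(cv2.cvtColor(p["pixels"],cv2.COLOR_RGB2HSV),lo,hi); x0,y0,x1,y1=box; k=np.zeros_like(m);k[y0:y1,x0:x1]=m[y0:y1,x0:x1]
    c,_,st,ce=[*cv2.connectedComponentsWithStats(k)]
    i=1+np.argmax(st[1:,4]); ys,xs=np.where(_==i); return ce[i],st[i],cv2.minAreaRect(np.c_[xs,ys].astype(np.float32)),xs,ys
R={}
for n,bx,yb in(("side",(300,122,326,143),(250,140,275,175)),("top",(245,160,268,182),(230,210,275,232))):
    p=P[n]
    for nm,lo,hi,b in(("btn",(45,90,40),(85,255,255),bx),("plate",(20,120,60),(34,255,255),yb)):
        c,st,r,xs,ys=blobs(p,lo,hi,b); print(n,nm,c.round(1),st,np.round(cv2.boxPoints(r),1).tolist())
        R[n,nm]=ray(p,(c+.5)/[640,400])
for nm in("btn","plate"): print(nm,tri([R["side",nm],R["top",nm]]),atz(R["top",nm],.13),atz(R["side",nm],.13))
for t,a in dict(timer=1,bottle=1,marker=1).items():
    rs=[ray(P[n],cams.landmark_of(P[n],t)[0]["centre"]) for n in P]; print(t,tri(rs),atz(rs[1],0))
# reader yaw: top box edges in top view at z=.11: white-box segmentation
g=P["top"]["pixels"][115:205,225:298]
for nm,p,b in(("side",P["side"],(235,75,380,200)),("top",P["top"],(170,115,310,275))):
    im=p["pixels"][b[1]:b[3],b[0]:b[2],::-1]; cv2.imwrite(f"pics/{nm}1.png",cv2.resize(im,None,fx=4,fy=4,interpolation=cv2.INTER_CUBIC) if nm=="side" else cv2.resize(im,None,fx=3.7,fy=3.7,interpolation=cv2.INTER_CUBIC))
# display centre (green screen) vs button axis
for n,b in(("top",(240,130,290,160)),("side",(326,110,362,150))):
    c,st,r,xs,ys=blobs(P[n],(45,60,20),(90,255,255),b); print(n,c,st); R[n,"scr"]=ray(P[n],(c+.5)/[640,400]); print(atz(R[n,"scr"],.11))
    print(np.round(cv2.boxPoints(r),1).tolist())
E
```

```text
side btn [311.8 132. ] [307 129  10   7  56] [[307.0, 129.0], [316.0, 129.0], [316.0, 135.0], [307.0, 135.0]]
side plate [260.6 156. ] [256 148  10  17  66] [[255.6999969482422, 148.10000610351562], [258.8999938964844, 146.89999389648438], [265.5, 163.8000030517578], [262.20001220703125, 165.10000610351562]]
top btn [256.1 170.9] [252 167   9   9  65] [[252.0, 167.0], [260.0, 167.0], [260.0, 175.0], [252.0, 175.0]]
top plate [250.2 221.8] [238 219  24   7  83] [[237.6999969482422, 221.60000610351562], [238.39999389648438, 217.6999969482422], [261.3999938964844, 221.60000610351562], [260.79998779296875, 225.5]]
btn [0.62145803 0.17105534 0.12769776] [0.61893751 0.17141836 0.13      ] [0.62234826 0.16814711 0.13      ]
plate [0.477485   0.18761918 0.08749983] [0.47126374 0.18204778 0.13      ] [0.46603171 0.1421327  0.13      ]
timer [ 0.48855215 -0.38149735 -0.01610249] [ 0.48740859 -0.37788882  0.        ]
bottle [ 0.54392323  0.40224137 -0.01774174] [0.53647875 0.39859841 0.        ]
marker [0.41070457 0.17360819 0.01308119] [0.41206511 0.17512597 0.        ]
top [261.51307847 143.95171026] [246 134  32  20 497]
[0.70435394 0.16160384 0.11      ]
[[245.39999389648438, 149.6999969482422], [248.10000610351562, 133.1999969482422], [278.1000061035156, 138.1999969482422], [275.3999938964844, 154.6999969482422]]
side [341.38674033 130.53867403] [328 119  28  23 362]
[0.70871616 0.15886276 0.11      ]
[[327.20001220703125, 123.19999694824219], [340.1000061035156, 114.5999984741211], [355.5, 137.6999969482422], [342.5, 146.3000030517578]]
```

View pics/top1.png

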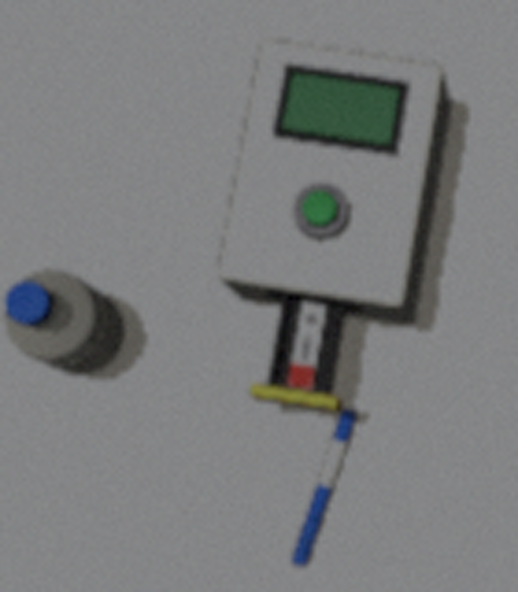

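View pics/side1.png

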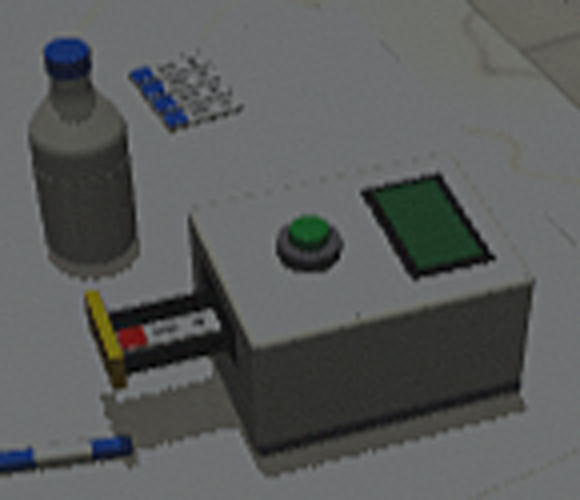

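Left reader confirmed as loaded: the cassette with the red band is in its tray, at about (300,340) in the top crop. Two-view heights agree with the text (button 0.128–0.13, plate 0.087). Now I'll plan the push.

```bash
cat >> h.py <<'E'
from scipy.spatial.transform import Rotation as Ro
YAW=np.radians(-7.5); BTN=np.array([.6205,.170]); X=np.array([np.cos(YAW),np.sin(YAW)]); Y=np.array([-X[1],X[0]])
def plan(along,z,lat=0):  # along: reader x from origin (button at -0.035)
    s=manip.get_state(); R0=Ro.from_rotvec(s["tool_rot"]); p=np.r_[BTN+X*(along+.035)+Y*lat,z]
    for sg in(1,-1):
        y=np.r_[Y,0]*sg; R=Ro.from_matrix(np.c_[np.cross(y,[0,0,-1]),y,[0,0,-1]])
        t=(R0.inv()*R).as_rotvec(); print("turn",(t/np.radians(45)).round(3),np.degrees(t).round(1))
    d=s["position"]; q=d[:2]-BTN
    print("target",p.round(4),"shift",(R0.inv().apply(p-d)/.15).round(3),"now",d.round(4),"reader xy",(q@X-.035).round(4),(q@Y).round(4),"F",s["wrist_force"].round(1),"w",s["grip_width"].round(3),s["joint_pos"].round(2))
E
python3 -c "
from h import *
plan(-.23,.23)"
```

```text
turn [ 0.   -0.   -0.33] [  0.   -0.  -14.8]
turn [-0.   -0.    3.67] [ -0.   -0.  165.2]Traceback (most recent call last):
  File "<string>", line 3, in <module>
    plan(-.23,.23)
    ~~~~^^^^^^^^^^
  File "h.py", line 19, in plan
    print("target",p.round(4),"shift",(R0.inv().apply(p-d)/.15).round(3),"now",d.round(4),"reader xy",(q@X-.035).round(4),(q@Y).round(4),"F",s["wrist_force"].round(1),"w",s["grip_width"].round(3),s["joint_pos"].round(2))
                                                                                                                                                                           ^^^^^^^^^^^^^^^^^^^^^
AttributeError: 'float' object has no attribute 'round'
```

```bash
sed -i 's/s\["grip_width"\].round(3)/round(s["grip_width"],3)/' h.py; python3 -c "
from h import *
plan(-.23,.23)"
```

```text
turn [ 0.   -0.   -0.33] [  0.   -0.  -14.8]
turn [-0.   -0.    3.67] [ -0.   -0.  165.2]
target [0.4272 0.1955 0.23  ] shift [-2.139 -1.213  0.009] now [0.1995 0.4856 0.2313] reader xy -0.4936 0.258 F [-0.3 -0.4  0.2] w 0.085 [ 1.04  0.29 -0.15  1.13  0.    1.43]
```

```bash
python3 -m handwheel '[-0.25,-0.14,0,0,0,0,0, -0.5,-0.28,0,0,0,0,0, -0.75,-0.43,0,0,0,0,0, -1,-0.57,0,0,0,0,0, -1,-0.57,0,0,0,0,0]'
python3 -m handwheel '[-0.25,-0.14,0,0,0,-0.1,0, -0.5,-0.28,0,0,0,-0.2,0, -0.75,-0.43,0,0,0,-0.3,0, -1,-0.57,0,0,0,-0.33,0, -1,-0.57,0,0,0,-0.33,0]'; python3 -c "
from h import *
plan(-.23,.11)"
```

```text
time: 2.0
position: [0.3083, 0.3464, 0.2315]
tool_rot: [0.616, 3.079, -0.001]
wrist_force: [-0.9, 0.3, -0.0]
grip_width: 0.0123
grip_force: 0.0
time: 2.5
position: [0.4148, 0.2106, 0.2314]
tool_rot: [0.211, 3.133, -0.001]
wrist_force: [-0.4, 1.0, -0.3]
grip_width: -0.0
grip_force: 0.0
turn [-0.001  0.002 -0.004] [-0.   0.1 -0.2]
turn [3.000e-03 1.000e-03 3.996e+00] [1.000e-01 0.000e+00 1.798e+02]
target [0.4272 0.1955 0.11  ] shift [-0.094 -0.089  0.809] now [0.4148 0.2106 0.2314] reader xy -0.2443 0.0134 F [-0.4  1.  -0.3] w -0.0 [ 0.31  0.18 -0.3   1.09 -0.    0.45]
```

```bash
python3 -m handwheel '[-0.09,-0.09,0.2,0,0,0,0, -0.09,-0.09,0.45,0,0,0,0, -0.09,-0.09,0.7,0,0,0,0, -0.09,-0.09,0.95,0,0,0,0, -0.09,-0.09,1,0,0,0,0, -0.09,-0.09,1,0,0,0,0]'
python3 -c "
from h import *
plan(-.125,.073)
p=cams.read_camera('side'); cv2.imwrite('pics/s2.png',cv2.resize(p['pixels'][75:215,180:380,::-1],None,fx=4,fy=4)); 
p=cams.read_camera('top'); cv2.imwrite('pics/t2.png',cv2.resize(p['pixels'][140:290,190:340,::-1],None,fx=4,fy=4))"
```

```text
time: 3.1
position: [0.4226, 0.1987, 0.0809]
tool_rot: [-0.204, -3.133, 0.001]
wrist_force: [0.1, 0.1, -0.3]
grip_width: -0.0001
grip_force: 0.0
turn [-0.001 -0.003  0.001] [-0.  -0.1  0. ]
turn [ 4.000e-03 -2.000e-03 -3.999e+00] [ 2.0e-01 -1.0e-01 -1.8e+02]
target [0.5313 0.1817 0.073 ] shift [-0.733 -0.018  0.051] now [0.4226 0.1987 0.0809] reader xy -0.2349 0.0026 F [ 0.1  0.1 -0.3] w -0.0 [ 0.28  0.33 -0.53  0.71  0.    0.41]
```

View pics/s2.png

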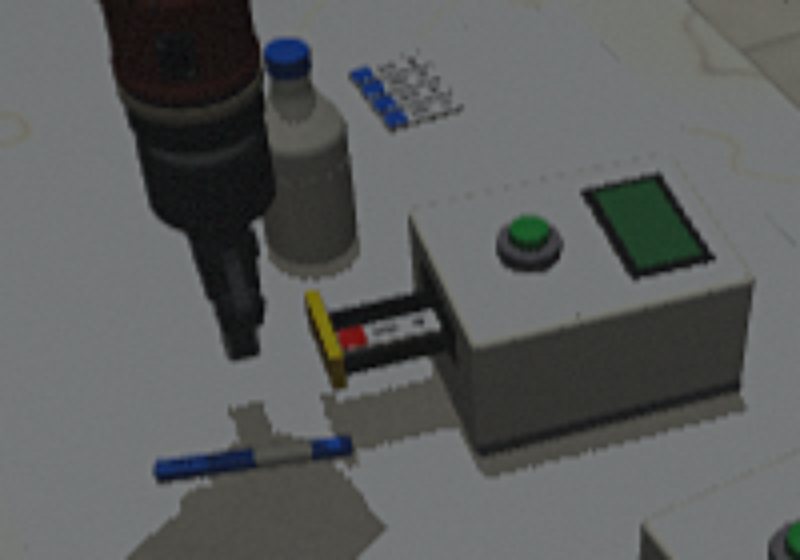

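View pics/t2.png

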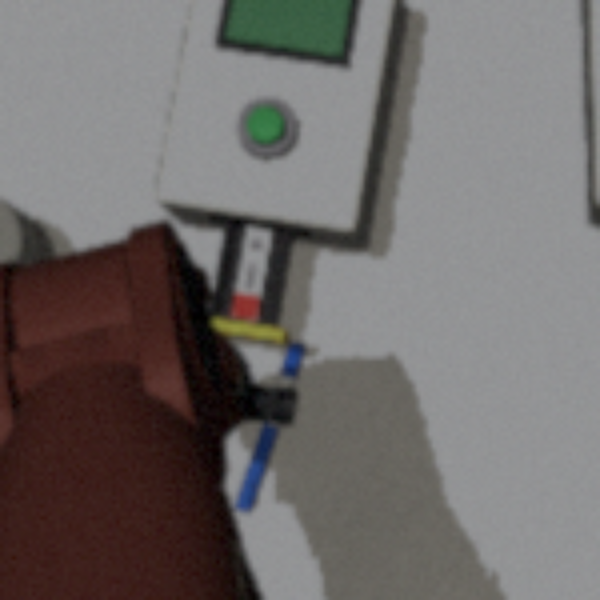

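```bash
python3 -c "
from h import *
s=manip.get_state()
for n,o,k in(('side',(180,75),4),('top',(190,140),4)):
    p=cams.read_camera(n);T=np.linalg.inv(p['pose']);f=200/np.tan(np.radians(p['vertical_fov'])/2)
    for q in([*s['position']],[*(s['position']+[0,0,.07])],[*(BTN+X*(-.149)),.075],[*BTN,.132]):
        c=T@np.r_[q,1]; print(n,((np.array([c[0]/c[2]*f+p['cx'],c[1]/c[2]*f+p['cy']])-o)*k).round())
"
```

```text
side [241. 346.]
side [225. 265.]
side [316. 341.]
side [525. 227.]
top [226. 399.]
top [211. 392.]
top [243. 334.]
top [268. 123.]
```

Projecting the TCP matches the side view (fingers at about (240,350), in front of the plate at (325,340)). In the top view the fingers are hidden under the wrist. Now I'll push most of the way.

```bash
python3 -m handwheel '[-0.06,-0.02,0.05,0,0,0,0, -0.14,-0.02,0.05,0,0,0,0, -0.22,-0.02,0.05,0,0,0,0, -0.3,-0.02,0.05,0,0,0,0, -0.38,-0.02,0.05,0,0,0,0, -0.46,-0.02,0.05,0,0,0,0, -0.53,-0.02,0.05,0,0,0,0, -0.6,-0.02,0.05,0,0,0,0]'
python3 -c "
from h import *
plan(-.121,.073)"
```

```text
time: 4.1
position: [0.5132, 0.1834, 0.0737]
tool_rot: [-0.205, -3.135, 0.0]
wrist_force: [-2.2, -0.4, 1.0]
grip_width: -0.0002
grip_force: 1.0
turn [-0. -0.  0.] [-0. -0.  0.]
turn [ 1.e-03 -0.e+00 -4.e+00] [   0.   -0. -180.]
target [0.5352 0.1812 0.073 ] shift [-0.147  0.005  0.005] now [0.5132 0.1834 0.0737] reader xy -0.1431 -0.0007 F [-2.2 -0.4  1. ] w -0.0 [ 0.21  0.47 -0.34  0.77 -0.    0.34]
```

```bash
python3 -m handwheel '[-0.03,0,0,0,0,0,0, -0.06,0,0,0,0,0,0, -0.08,0,0,0,0,0,0, -0.09,0,0,0,0,0,0, -0.1,0,0,0,0,0,0, -0.1,0,0,0,0,0,0]' | grep -E 'posi|wrist'
python3 -m handwheel '[-0.01,0,0,0,0,0,0, -0.02,0,0,0,0,0,0, -0.02,0,0,0,0,0,0]'| grep -E 'posi|wrist'
python3 -c "
from h import *
plan(-.121,.073)"
```

```text
position: [0.5274, 0.1817, 0.0738]
wrist_force: [-1.3, 0.3, -0.6]
position: [0.5305, 0.1813, 0.0738]
wrist_force: [-1.3, -0.6, 0.1]
turn [0. 0. 0.] [0. 0. 0.]
turn [-0.  0. -4.] [  -0.    0. -180.]
target [0.5352 0.1812 0.073 ] shift [-0.031  0.004  0.006] now [0.5305 0.1813 0.0738] reader xy -0.1257 -0.0005 F [-1.3 -0.6  0.1] w -0.0 [ 0.2   0.49 -0.29  0.79 -0.    0.33]
```

```bash
python3 -m handwheel '[-0.01,0,0,0,0,0,0, -0.02,0,0,0,0,0,0, -0.02,0,0,0,0,0,0]' | grep -E 'posi|wrist'
python3 -m handwheel '[-0.01,0,0,0,0,0,0, -0.015,0,0,0,0,0,0, -0.015,0,0,0,0,0,0]'| grep -E 'posi|wrist'
```

```text
position: [0.5336, 0.1809, 0.0738]
wrist_force: [-0.4, 0.1, -1.0]
position: [0.5355, 0.1806, 0.0738]
wrist_force: [-1.8, -0.4, 0.5]
```

```bash
for i in 1; do python3 -m handwheel '[-0.01,0,0,0,0,0,0, -0.015,0,0,0,0,0,0, -0.015,0,0,0,0,0,0]' | grep -E 'posi|wrist'; done
python3 -m handwheel '[-0.01,0,0,0,0,0,0, -0.015,0,0,0,0,0,0, -0.015,0,0,0,0,0,0]'| grep -E 'posi|wrist'
```

```text
position: [0.5356, 0.1806, 0.0737]
wrist_force: [-9.4, 1.7, 6.4]
position: [0.5356, 0.1805, 0.0735]
wrist_force: [-18.5, 3.1, 13.3]
```

The hard stop is reached: the TCP stopped moving where predicted (-0.1205 against -0.121) while the force rose to 18 N. Backing off and going up.

```bash
python3 -m handwheel '[0.05,0,0,0,0,0,0, 0.15,0,0,0,0,0,0, 0.25,0,0,0,0,0,0, 0.25,0,-0.2,0,0,0,0, 0.25,0,-0.5,0,0,0,0, 0.25,0,-0.75,0,0,0,0, 0.25,0,-0.75,0,0,0,0]'
python3 -c "
from h import *
plan(-.035,.15)
P={n:cams.read_camera(n) for n in('side','top')}
for t in('loaded_reader_tray_front','loaded_reader_start_top'):
    for n,p in P.items(): print(t,n,[(np.round(np.array(d['centre'])*[640,400]).tolist(),round(d['confidence'],2)) for d in cams.landmark_of(p,t)[:2]])
p=P['side']; cv2.imwrite('pics/s3.png',cv2.resize(p['pixels'][75:215,180:380,::-1],None,fx=4,fy=4))"
```

```text
time: 6.9
position: [0.5063, 0.1856, 0.1916]
tool_rot: [0.204, 3.125, 0.004]
wrist_force: [-0.2, -0.1, 0.0]
grip_width: -0.0001
grip_force: 0.0
turn [0.004 0.012 0.   ] [0.2 0.5 0. ]
turn [-0.019  0.006 -4.   ] [  -0.8    0.3 -180. ]
target [0.6205 0.17   0.15  ] shift [-0.765 -0.005  0.285] now [0.5063 0.1856 0.1916] reader xy -0.1502 0.0005 F [-0.2 -0.1  0. ] w -0.0 [ 0.22  0.33 -0.2   1.03 -0.    0.35]
loaded_reader_tray_front side [([287.0, 150.0], 0.63)]
loaded_reader_tray_front top [([256.0, 198.0], 0.39)]
loaded_reader_start_top side [([311.0, 131.0], 0.41)]
loaded_reader_start_top top [([255.0, 171.0], 0.65), ([364.0, 166.0], 0.17)]
```

View pics/s3.png

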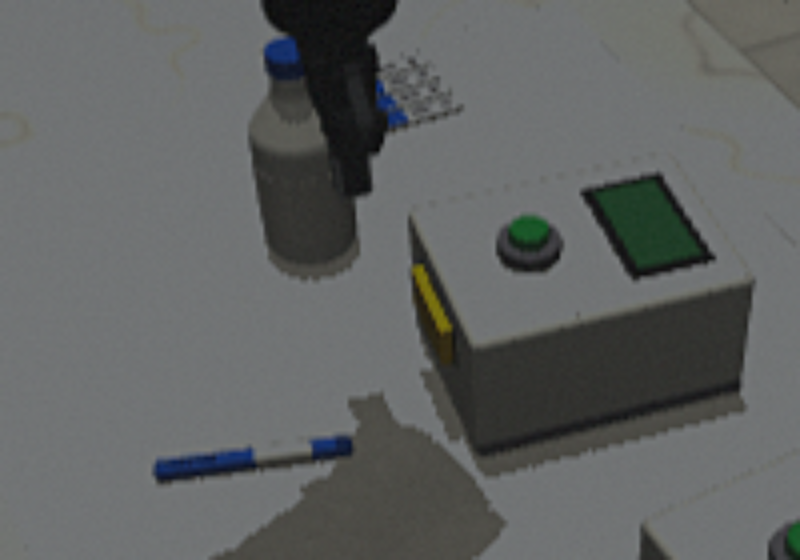

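The tray is shut: the yellow plate sits flush on the box at about (433,312), and nothing else has moved. Next, above the button.

```bash
python3 -m handwheel '[-0.2,0,0,0,0,0,0, -0.4,0,0,0,0,0,0, -0.6,0,0,0,0,0,0, -0.76,0,0.05,0,0,0,0, -0.76,0,0.15,0,0,0,0, -0.76,0,0.22,0,0,0,0, -0.76,0,0.22,0,0,0,0, -0.76,0,0.22,0,0,0,0]'
python3 -c "
from h import *
plan(-.035,.134)
p=cams.read_camera('side'); cv2.imwrite('pics/s4.png',cv2.resize(p['pixels'][75:215,240:380,::-1],None,fx=4,fy=4))"
```

```text
time: 8.0
position: [0.6152, 0.1701, 0.1531]
tool_rot: [-0.205, -3.134, 0.0]
wrist_force: [0.1, 0.4, -0.1]
grip_width: 0.0002
grip_force: 0.0
turn [-0.    -0.001  0.001] [-0.  -0.1  0. ]
turn [ 2.000e-03 -1.000e-03 -3.999e+00] [ 1.0e-01 -0.0e+00 -1.8e+02]
target [0.6205 0.17   0.134 ] shift [-0.036  0.004  0.127] now [0.6152 0.1701 0.1531] reader xy -0.0403 -0.0006 F [ 0.1  0.4 -0.1] w 0.0 [0.16 0.55 0.05 1.07 0.   0.29]
```

View pics/s4.png

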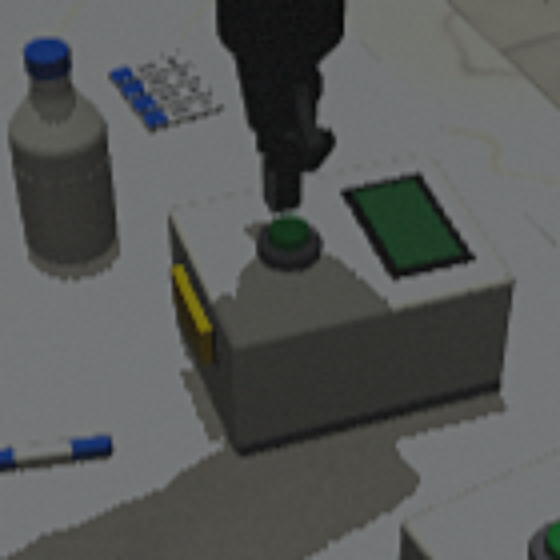

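The fingertips are at about (283,200), just above the button at (290,232), slightly short in x. I'll correct that and press.

```bash
python3 -m handwheel '[-0.035,0,0,0,0,0,0, -0.035,0,0.06,0,0,0,0, -0.035,0,0.11,0,0,0,0, -0.035,0,0.11,0,0,0,0, -0.035,0,0.11,0,0,0,0]' | grep -E 'posi|wrist'
python3 -m handwheel '[0,0,0.015,0,0,0,0, 0,0,0.03,0,0,0,0, 0,0,0.045,0,0,0,0, 0,0,0.045,0,0,0,0]' | grep -E 'posi|wrist'
```

```text
position: [0.6207, 0.1693, 0.1364]
wrist_force: [0.4, 0.5, 0.0]
position: [0.6212, 0.1694, 0.1301]
wrist_force: [-0.5, 0.4, 3.4]
```

```bash
python3 -m handwheel '[0,0,0.015,0,0,0,0, 0,0,0.025,0,0,0,0, 0,0,0.03,0,0,0,0, 0,0,0.03,0,0,0,0]' | grep -E 'posi|wrist'
python3 -m handwheel '[0,0,0.01,0,0,0,0, 0,0,0.015,0,0,0,0, 0,0,0.015,0,0,0,0]' | grep -E 'posi|wrist'
```

```text
position: [0.6212, 0.1694, 0.1261]
wrist_force: [-1.3, -0.4, 6.7]
position: [0.6213, 0.1694, 0.1258]
wrist_force: [-7.0, -0.9, 22.9]
```

The button is against its stop: z = 0.126 and the force jumped from 6.7 to 23 N. Releasing and retreating.

```bash
python3 -m handwheel '[0,0,-0.05,0,0,0,0, 0,0,-0.15,0,0,0,0, 0,0,-0.4,0,0,0,0, 0,0,-0.7,0,0,0,0, 0,0,-0.7,0,0,0,0]' | grep -E 'time|posi|wrist'
python3 -m handwheel '[0.2,0,0,0,0,0,0, 0.45,0,0,0,0,0,0, 0.7,0,0,0,0,0,0, 0.95,0,0,0,0,0,0, 1,0,0,0,0,0,0, 1,0,0,0,0,0,0]' | grep -E 'time|posi|wrist'
python3 -c "
from h import *
p=cams.read_camera('side'); cv2.imwrite('pics/s5.png',p['pixels'][:,:,::-1])"
```

```text
time: 10.15
position: [0.6238, 0.1698, 0.2343]
wrist_force: [0.4, -0.7, 1.0]
time: 10.75
position: [0.4715, 0.1891, 0.2284]
wrist_force: [0.7, 0.3, 0.9]
```

View pics/s5.png

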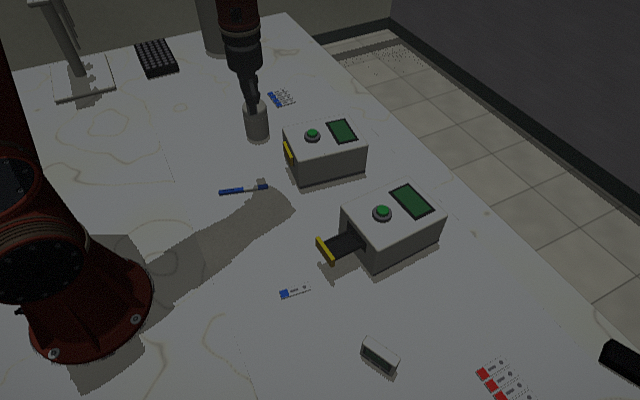

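The loaded tray is shut (288,150) and its button is back up (312,134). The empty reader and the bystanders are where they were, and the arm is clear.

```bash
python3 -c "
from workcell import manip
print(manip.finish_job())"
```

```text
the job is handed in; nothing more can be done
None
```

I pushed the loaded tray fully home, then pressed that reader's start button all the way down and let it go. In the last picture nothing else had moved, and I handed the job in about 11 s into the 48 s limit.

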